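# Push a tested specimen through the return flap

## Robot

A 6-joint arm with a two-finger parallel gripper is mounted at the origin on the work surface. World frame = base frame: x ahead of the robot, y to its left, z up, the work surface at z = 0. Lengths are in m, angles in rad, forces in N, time in s.
With the tool pointing down it reaches from about 0.3 to 0.775 m from the base axis. Payload 14.6 kg.
Tool frame: the origin (TCP) lies on the centre line of the jaws, within the pads' length; the fingertips stand 19 mm ahead of it and the grasp point (between the pads) is the TCP; z points along the fingers, y is the direction in which the jaws open and shut (so a half turn about z gives the same grasp; the last joint's range is limited). The gripper opens to 94 mm and grips with 3 to 60 N. Pads are 16 mm wide; open, the fingers measure 119 mm over their backs; the gripper's body (75 mm by 177 mm) begins 78 mm behind the grasp point.
Start: joints at [-1.24, 0.3, 1.521, -0, 1.321, -0.067], TCP at [0.213, -0.507, 0.224] pointing down, gripper open.
Joint ranges: [-3.03, 3.03], [-0.79, 2.21], [0.23, 2.52], [-1.04, 4.18], [0, 3.07], [-2.55, 2.55]. Speed limits (rad/s): [2.22, 2.22, 2.57, 3.14, 3.14, 3.14].

## Interface

Orientations are given as [roll, pitch, yaw] about the fixed x, y, z axes, in that order (R = Rz(yaw) Ry(pitch) Rx(roll)).
In Python, from station import ctrl gives the robot as it stands. The module is installed in compiled form; this text tells all that it offers.
- The arm moves only by the shell command python3 -m creep 'ROWS' [FORCE]. ROWS is a JSON object of lists of equal length, an entry for each row: "translation": the shift along the world's x, y, z in mm, a list of three; "yaw": the turn about the world's z in rad; "gripper": the closure in counts, from 0 (fully open) to 255 (shut). A call has 1 to 5 rows; each row is the pose to reach, as a shift and turn from the pose measured when the call began; what a row does not reach only later rows make up. A row lasts 1/12 s, in which the tool goes at most 41.7 mm and 7.16 degrees, less where a joint would pass 70% of its speed; a pose out of reach is approached as far as the arm can. A call with a gripper value outside its range is refused whole. The fingers move at their own pace and stop on an object; FORCE is the grip in N (left out, the last holds). Time passes only in rows, so rows that repeat a pose let the fingers close. It gives the time, the measured TCP pose, the force and the opening at its end, in the units of the state.
- ctrl.get_obs(): the state, without advancing time (a new reading comes with each control period).
- ctrl.camera(name): name is "scene" or "top"; returns a dict with "pixels" (400x640x3 uint8, red, green, blue), "depth" (400x640 float32, m along the optical axis (not along the pixel's ray), 0 where there is no reading), "fx", "fy", "cx", "cy" (pixels), "R" (3x3) and "t" (3): a world point X has camera coordinates R X + t. Camera axes: x right, y down, z forward; pixel columns grow to the right and rows downward; lengths in m; the calibration is good to about 2 mm. A picture is of the moment at which its call begins.
- ctrl.hand_in(): hands the job in, once; it reports no verdict.
The state is a dict: "time_s": time; "qpos": joint angles; "joint_vel": joint speeds; "tau": joint torques, N m; "ee_pos": TCP position; "eef_rot": TCP orientation; "force": force on the tool from outside, world axes, zero at the start; "moment": the same for the moment, N m; "grip_width": finger opening in m.
Only numpy, scipy, OpenCV 4.12 (cv2) and the standard library are available. Lean on these libraries where they do the work, as an engineer would, in place of code of your own. Each camera call takes 0.05 s, during which the arm holds its last target. There are 200 camera calls.

## Task

The round specimen puck on the sill of the specimen return box has been tested. Without gripping or lifting it, push it gently along the sill with your fingertips, open the hanging flap with it and slide it on through so that it drops into the tray behind, then draw the fingers back so that the flap swings shut. Leave the square steel block on the sill and everything else where it stands.

Things in the scene. Friction and masses are not known exactly. Their poses are not given: they have to be found in the camera images.
- mouth (a point): Middle of the inner edge of the steel sill (70 mm above the bench) of the fixed white specimen return box, exactly below the flap's hinge. x points level into the mouth, away from the robot, y left, z up; box place and yaw (within 20 degrees) vary. The mouth is 108 mm wide, between 6 mm thick cheeks 54 mm high from x = -6 to 170 mm. All x and y given below in mm are in this frame.
- sill (a point): Middle of the flat sill, 80 mm before the mouth, axes as the mouth. The sill reaches from x = -160 mm to 0, y = -140 to 140 mm, without rim. Two 20 mm high guide plates flare from the cheeks out to x = -38 mm, y = +-77 mm.
- rod (a point): Middle of the fixed-place hinge rod of the flap, 7 mm thick, level along y, 48 mm above the sill at x = 0 (its top 51.5 mm above the sill). Upright fingers can come only as far as this rod. Nothing lies above it; the tray beyond is open above.
- flap (a joint): Aluminium flap hung from the rod across the mouth: 104 mm wide, 3 mm thick, down to 2 mm above the sill. Swings only inward (bottom edge away from the robot), free and light (60 g), and falls shut by its own weight. 0 = hanging shut, grows as it opens, at most 1.45 rad.
- tray (a point): Middle of the tray floor behind the flap, at x = 110 mm, 10 mm above the bench. Tray 108 mm wide, end wall at x = 164 mm. From x = 0 a steel ramp falls at 48 degrees into it: the puck slides down by itself once its centre is 5 to 10 mm past x = 0. Ledges beside the tray are level with the sill.
- puck_center (a point): Centre (half-way up) of the round specimen puck: grey disc, 50 mm diameter, 22 mm high, about 80 to 140 g, small steel disc set in its top. Lies flat on the sill, left or right of the mouth's middle line: centre 45 to 85 mm to the side and 75 to 110 mm before the hinge. Slides on the sill (friction about 0.6): 1 N moves it.
- block: Square steel block 36 x 36 mm, 20 mm high, loose on the sill on the other side from the puck. Origin at the centre of its underside. To be left where it is.
- jar: Small lidded jar, 38 mm across, 45 mm high, on the ledge left of the tray. Origin under its centre. Leave alone.
- jaw: Toothed steel jaw insert 45 x 24 x 18 mm on the ledge right of the tray. Origin under its centre. Leave alone.
- specbox: Grey open tray 170 x 130 x 35 mm on the bench to the right, with two spare pucks. Origin under its centre. Leave alone.
- spare1: Spare puck in the grey tray, 50 mm across; not the one to push.
- spare2: Other spare puck in the grey tray; not the one to push.
- wrench: Wrench lying on the bench to the left. Leave alone.
- mug: White mug, 80 mm across, 90 mm high, on the bench to the left. Leave alone.
- driver: Screwdriver lying on the bench to the right. Leave alone.
Things that resemble listed ones, but are neither listed nor needed, are in the scene too. What is shaped like the part that bears puck_center but turquoise is not meant.

How it is judged:
On the way, in this order (a step that is already met when the one before it is completed fails the run):
1. the puck, still on the sill, has pushed the flap open (value of joint flap above 0.2 rad and x of puck_center in the frame of mouth between -0.03 and 0.025 m and z of puck_center in the frame of mouth above 0 m), for 0.02 s.
2. the puck is through the mouth and in the tray (x of puck_center in the frame of mouth between 0.025 and 0.165 m and y of puck_center in the frame of mouth between -0.054 and 0.054 m and z of puck_center in the frame of mouth below -0.012 m), for 0.2 s.
At the end, for the whole second after the job is handed in: The puck lies at rest behind the flap, inside the tray or on the foot of its ramp (centre 25 to 165 mm beyond the hinge line, at least 12 mm below the sill); the flap hangs shut (within 0.08 rad) (all of step 2 and linear speed of puck below 0.03 m/s and value of joint flap below 0.08 rad); the robot touches nothing.
It fails at once if the puck is gripped or pressed hard (over 18 N from the fingers) (contact force between the fingers and puck above 18 N).
It fails at once if the puck is lifted more than about 12 mm off the sill (z of puck_center in the frame of mouth above 0.023 m).
It fails at once if the square block is moved more than 12 mm (distance of block from where it was at the start of the episode above 0.012 m).
It fails at once if something else on the box or bench is moved more than 20 mm (distance of any of jar, jaw, specbox, spare1, spare2, wrench, mug, driver from where it was at the start of the episode above 0.02 m).
It also fails if it takes over 45 s, if anything falls off the work surface, if the arm or the gripper's body presses on something with over 40 N, if the wrist force passes 120 N, or if a joint passes its speed limit or range.

## Working session

There is one attempt and no reset: what is moved stays moved. The work goes in short steps, Python scripts to look and compute and a shell command to move; the robot and the scene stay as the last step left them, time stands still between calls to the robot, and variables do not carry over. Pictures are saved under pics/ and viewed, about 8 in all and at most 12, crops included, and the job is handed in when it is done.

```bash
mkdir -p pics
python3 - <<'E'
from station import ctrl
import cv2,numpy as np
o=ctrl.get_obs();print(o['time_s'],o['ee_pos'],o['eef_rot'],o['grip_width'])
for n in("scene","top"):
    c=ctrl.camera(n);cv2.imwrite(f"pics/{n}0.png",c["pixels"][...,::-1]);np.savez(f"{n}0.npz",**c)
    print(n,c['fx'],c['cx'],c['cy'],c['R'].round(3).tolist(),c['t'])
E
```

```text
0.0 [ 0.21298373 -0.50682706  0.22388476] [-3.14042728e+00 -6.83640629e-05  3.97805251e-01] 0.09429742681253042
scene 515.589211937799 313.3171655424747 196.02299625990614 [[0.695, 0.719, 0.007], [0.52, -0.496, -0.695], [-0.496, 0.487, -0.719]] [-0.35480254 -0.2195069   1.79716161]
top 426.237318936888 320.2183913030553 197.8975046529852 [[-0.018, -1.0, -0.002], [-0.993, 0.018, -0.116], [0.116, 0.0, -0.993]] [0.02176934 0.53876995 1.44454605]
```

View pics/top0.png

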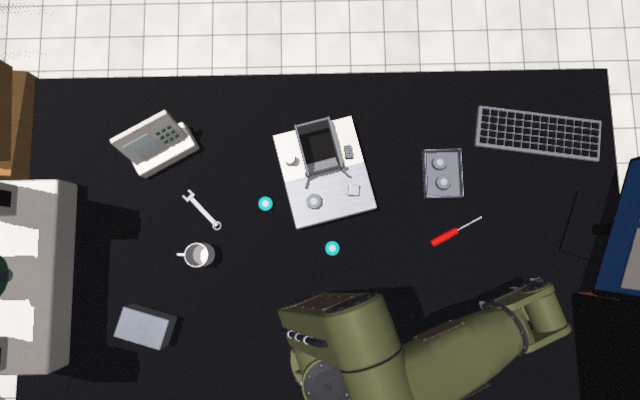

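View pics/scene0.png

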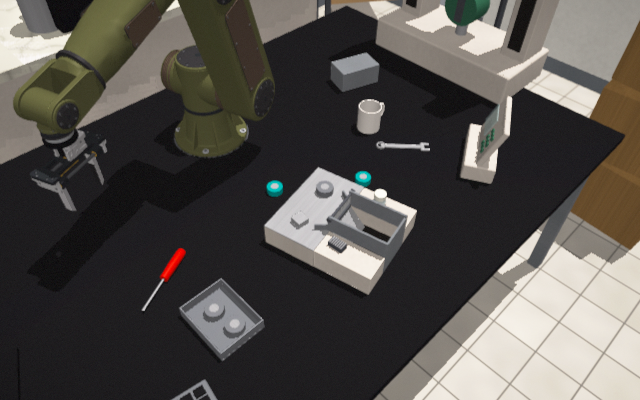

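Top view: puck at about (315,201), left of the mouth; block at (353,189); mouth and flap near (325,175); turquoise decoys at (265,203) and (332,248). Now I'll measure, using depth and rectangle fits.

```bash
cat > h.py <<'E'
import numpy as np,cv2
def pts(c):
    v,u=np.mgrid[0:400,0:640];d=c['depth']
    P=np.stack([(u-c['cx'])/c['fx']*d,(v-c['cy'])/c['fy']*d,d],-1)
    return (P-c['t'])@c['R']
def ray(c,u,v,z):
    o=-c['R'].T@c['t'];r=c['R'].T@np.array([(u-c['cx'])/c['fx'],(v-c['cy'])/c['fy'],1]);return o+r*(z-o[2])/r[2]
E
python3 - <<'E'
from h import *
T=dict(np.load('top0.npz'));S=dict(np.load('scene0.npz'))
for n,c in(('top',T),('scene',S)):
    P=pts(c);ok=c['depth']>0
    reg=ok&(P[...,0]>.35)&(P[...,0]<.95)&(abs(P[...,1])<.25)
    if n=='top':
        print('mid-ish',P[201,315],P[189,353],P[160,320])
    m=reg&(abs(P[...,2]-.07)<.006)
    nl,lab,st,_=cv2.connectedComponentsWithStats(m.astype(np.uint8))
    k=1+np.argmax(st[1:,4]);q=P[reg&(P[...,2]>.05)&(P[...,2]<.13)][:,:2].astype(np.float32)*1000
    (cx,cy),wh,a=cv2.minAreaRect(q);print(n,'box rect',cx,cy,wh,a,'medz',np.median(P[m][:,2]))
    print(cv2.boxPoints(cv2.minAreaRect(q)).round(1).tolist())
    for lo,hi in((.083,.1),(.108,.135)):
        mm=(reg&(P[...,2]>lo)&(P[...,2]<hi)).astype(np.uint8)
        nl,lab,st,ce=cv2.connectedComponentsWithStats(mm)
        for i in range(1,nl):
            if st[i,4]>20:
                q=P[lab==i];r=cv2.minAreaRect((q[:,:2]*1000).astype(np.float32))
                print(lo,i,st[i,4],ce[i].round(0),np.median(q,0).round(4),[np.round(x,1) for x in r])
cr=cv2.imread('pics/top0.png')[105:240,260:390];a=cv2.resize(cr,None,fx=4,fy=4,interpolation=cv2.INTER_CUBIC)
cv2.imwrite('pics/topc.png',a)
cr=cv2.imread('pics/scene0.png')[155:300,255:425];cv2.imwrite('pics/scenec.png',cv2.resize(cr,None,fx=4,fy=4,interpolation=cv2.INTER_CUBIC))
E
```

```text
mid-ish [0.52192638 0.0295262  0.09235901] [ 0.56070385 -0.09802248  0.085501  ] [0.67776841 0.01040857 0.0060846 ]
top box rect 629.2747802734375 -2.7285308837890625 (331.61322021484375, 280.4503479003906) 13.42976188659668 medz 0.06876384792334343
[[435.3999938964844, 95.19999694824219], [500.6000061035156, -177.60000610351562], [823.0999755859375, -100.5999984741211], [758.0, 172.1999969482422]]
0.083 1 47 [312. 124.] [0.7832 0.0353 0.0924] [array([783.8,  35.4]), array([  3.1, 104.8]), np.float64(13.4)]
0.083 10 70 [348. 151.] [ 0.6905 -0.0846  0.0858] [array([691.2, -85.1]), array([43.1, 23.9]), np.float64(6.8)]
0.083 27 117 [353. 189.] [ 0.5604 -0.0979  0.0882] [array([560.4, -97.8]), array([33.9, 34.5]), np.float64(88.6)]
0.083 28 169 [314. 200.] [0.5246 0.033  0.0904] [array([523.8,  32.9]), array([46.6, 44.2]), np.float64(90.0)]
0.108 1 378 [319. 146.] [0.6987 0.0111 0.1206] [array([703.4,  16.1]), array([177.3, 130.7]), np.float64(14.1)]
0.108 2 85 [290. 157.] [0.6661 0.1096 0.1139] [array([665.6, 111. ]), array([31.1, 30.6]), np.float64(0.3)]
scene box rect 626.45178222656
[... 451 characters left out ...]
,  78.7]), np.float64(43.0)]
0.083 4 31 [380. 201.] [0.6774 0.1031 0.0922] [array([670.5, 102.7]), array([32.1, 14.4]), np.float64(39.4)]
0.083 5 144 [300. 218.] [ 0.5602 -0.102   0.0884] [array([ 560.9, -101.5]), array([36.7, 39.6]), np.float64(86.8)]
0.083 6 336 [359. 237.] [ 0.7236 -0.0419  0.091 ] [array([721.9, -34.3]), array([245. , 100.1]), np.float64(44.4)]
0.083 9 132 [337. 243.] [ 0.6913 -0.0884  0.0861] [array([690.6, -88.2]), array([47.3, 27.9]), np.float64(3.7)]
0.108 1 865 [368. 219.] [0.7058 0.0091 0.1185] [array([702.7,  13.8]), array([176.5, 133.2]), np.float64(14.2)]
0.108 2 99 [380. 194.] [0.6664 0.1066 0.1131] [array([666.8, 107.5]), array([32.8, 35.8]), np.float64(50.0)]
```

View pics/topc.png

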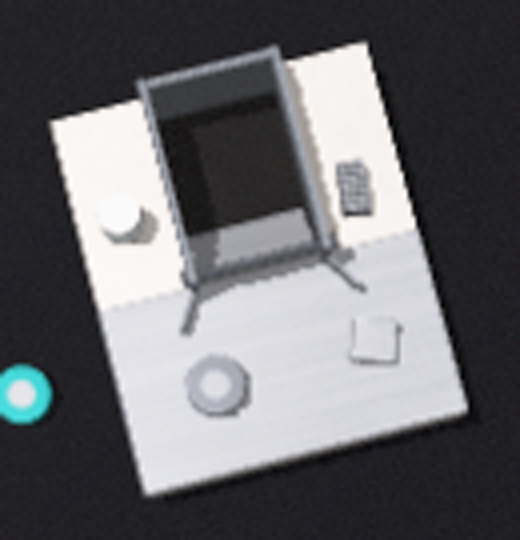

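View pics/scenec.png

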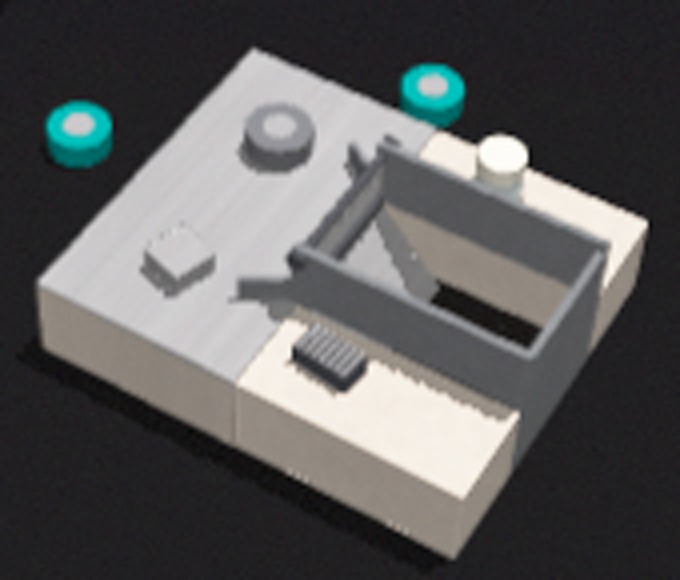

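Both views agree on these measurements:

| Item | Position |
|---|---|
| Mouth | ≈ (0.624, −0.004), yaw ≈ 0.241 |
| Puck, mouth frame | ≈ (−88, +60) mm, top at 0.092 |
| Block, mouth frame | ≈ (−84, −77) mm |

The sizes match the given ones (box 331×280, cheeks 177 long).

I'll use two spread fingers (about 26 mm gap) as a cradle. First I push the puck diagonally to the middle line, then along +x. The pre-push TCP is (486, 57), yaw −0.544.

```bash
python3 -m creep '{"translation":[[18,37,0],[36,74,0],[54,111,0],[72,148,0],[90,185,0]],"yaw":[-0.1,-0.2,-0.3,-0.4,-0.5],"gripper":[184,184,184,184,184]}' 10
python3 -m creep '{"translation":[[18,37,0],[36,74,0],[54,111,0],[72,148,0],[90,185,0]],"yaw":[-0.1,-0.2,-0.3,-0.4,-0.44],"gripper":[184,184,184,184,184]}'
```

```text
time_s: 0.52
ee_pos: [0.3032, -0.32, 0.2237]
eef_rot: [-3.14, 0.0, -0.108]
force: [1.9, -1.2, -0.2]
grip_width: 0.0641
time_s: 0.93
ee_pos: [0.387, -0.1467, 0.2237]
eef_rot: [-3.14, 0.0, -0.554]
force: [0.0, -0.9, 0.3]
grip_width: 0.0302
```

```bash
python3 -m creep '{"translation":[[18,36,0],[36,72,0],[54,108,0],[72,144,0],[90,180,0]],"yaw":[0,0,0,0,0.01],"gripper":[184,184,184,184,184]}'
python3 -m creep '{"translation":[[9,24,0],[9,24,0],[9,24,0],[9,24,0],[9,24,0]],"yaw":[0,0,0,0,0],"gripper":[184,184,184,184,184]}'
python3 -m creep '{"translation":[[0,0,-25],[0,0,-50],[0,0,-75],[0,0,-80],[0,0,-80]],"yaw":[0,0,0,0,0],"gripper":[184,184,184,184,184]}'
python3 - <<'E'
from station import ctrl
import cv2
for n,b in(("scene",(155,300,255,425)),("top",(105,240,260,390))):
    c=ctrl.camera(n);cv2.imwrite(f"pics/{n}1.png",cv2.resize(c["pixels"][b[0]:b[1],b[2]:b[3],::-1],None,fx=4,fy=4))
print(ctrl.get_obs())
E
```

```text
time_s: 1.35
ee_pos: [0.4774, 0.0354, 0.2236]
eef_rot: [-3.14, 0.0, -0.544]
force: [0.9, -0.6, 0.4]
grip_width: 0.0262
time_s: 1.77
ee_pos: [0.4861, 0.0585, 0.2236]
eef_rot: [-3.141, 0.0, -0.545]
force: [-0.5, 0.6, -0.3]
grip_width: 0.0263
time_s: 2.18
ee_pos: [0.4854, 0.0576, 0.1428]
eef_rot: [3.141, 0.002, -0.546]
force: [0.1, -0.5, 0.2]
grip_width: 0.0265
{'time_s': 2.2833, 'qpos': array([4.34589714e-02, 2.51290412e-01, 1.77988668e+00, 9.96143239e-04,
       1.10852773e+00, 2.15937444e+00]), 'joint_vel': array([ 0.00732771, -0.00942223, -0.00912085,  0.00198264, -0.00214702,
        0.00151143]), 'tau': array([-1.44850588e-01, -4.53613043e+01, -3.06914341e+01, -2.53296137e-02,
       -1.31797926e-01, -5.47293050e-03]), 'ee_pos': array([0.48662927, 0.05802089, 0.14498136]), 'eef_rot': array([-3.13980242e+00, -1.07454482e-03, -5.45563517e-01]), 'force': array([-0.36399939,  0.13835037,  0.68462858]), 'moment': array([ 0.062242  , -0.00714351,  0.04898833]), 'grip_width': 0.026246686186903068}
```

View pics/scene1.png

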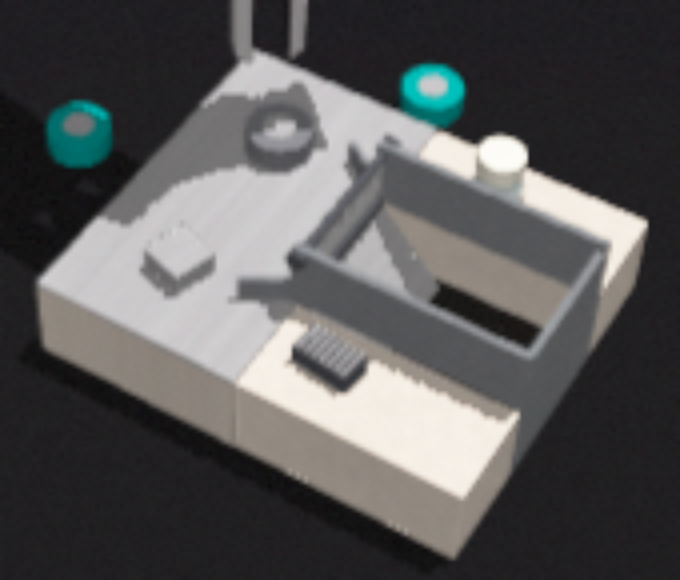

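Fingers stand behind the puck, at (240..297,50), about 54 mm above the sill. Nothing has been disturbed. Now I lower them and start the diagonal push along (0.855, −0.518).

```bash
python3 -m creep '{"translation":[[0,0,-15],[0,0,-30],[0,0,-42],[0,0,-49],[0,0,-49]],"yaw":[0,0,0,0,0],"gripper":[184,184,184,184,184]}'
python3 -m creep '{"translation":[[3.4,-2.1,0],[6.8,-4.2,0],[10.2,-6.2,0],[13.6,-8.3,0],[16,-9.5,0]],"yaw":[0,0,0,0,0],"gripper":[184,184,184,184,184]}'
python3 -m creep '{"translation":[[3.4,-2.1,0],[6.8,-4.2,0],[10.2,-6.2,0],[13.6,-8.3,0],[17,-10.4,0]],"yaw":[0,0,0,0,0],"gripper":[184,184,184,184,184]}'
python3 - <<'E'
from station import ctrl
import cv2
for n,b in(("scene",(155,300,255,425)),):
    c=ctrl.camera(n);cv2.imwrite(f"pics/{n}2.png",cv2.resize(c["pixels"][b[0]:b[1],b[2]:b[3],::-1],None,fx=4,fy=4))
E
```

```text
time_s: 2.7
ee_pos: [0.4867, 0.0579, 0.096]
eef_rot: [-3.14, -0.001, -0.546]
force: [-0.1, -0.1, -0.1]
grip_width: 0.0262
time_s: 3.12
ee_pos: [0.5033, 0.048, 0.0964]
eef_rot: [-3.14, -0.001, -0.546]
force: [-0.6, 1.1, 0.7]
grip_width: 0.0262
time_s: 3.53
ee_pos: [0.5206, 0.0374, 0.0964]
eef_rot: [-3.14, -0.001, -0.546]
force: [-0.0, -0.4, 2.1]
grip_width: 0.0263
```

View pics/scene2.png

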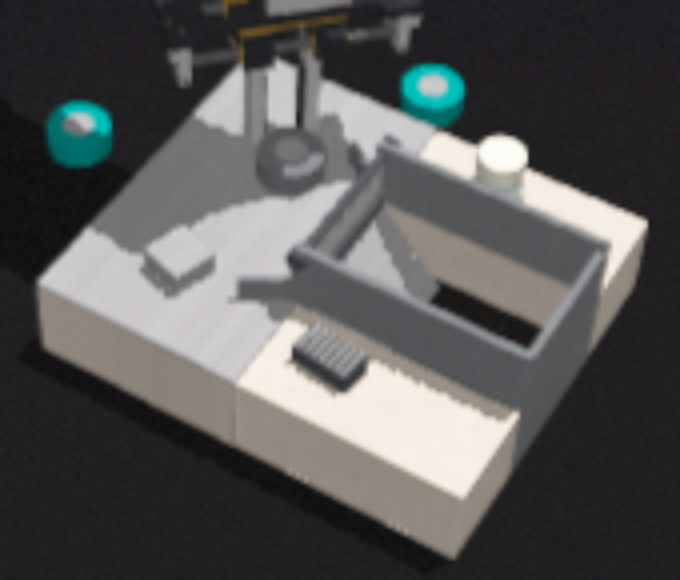

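The puck, now at (292,160), sits between both fingertips and moves with them. Continuing.

```bash
python3 -m creep '{"translation":[[3.8,-2.3,0],[7.6,-4.6,0],[11.4,-6.9,0],[15.2,-9.2,0],[19,-11.5,0]],"yaw":[0,0,0,0,0],"gripper":[184,184,184,184,184]}'
python3 -m creep '{"translation":[[3.8,-2.3,0],[7.6,-4.6,0],[11.4,-6.9,0],[15.2,-9.2,0],[18,-11,0]],"yaw":[0,0,0,0,0],"gripper":[184,184,184,184,184]}'
python3 -m creep '{"translation":[[-5,3,0],[-10,6,0],[-17,10,0],[-17,10,0],[-17,10,0]],"yaw":[0,0,0,0,0],"gripper":[184,184,184,184,184]}'
python3 - <<'E'
from station import ctrl
import cv2,numpy as np
from h import *
c=ctrl.camera("scene");b=(155,300,255,425)
cv2.imwrite("pics/scene3.png",cv2.resize(c["pixels"][b[0]:b[1],b[2]:b[3],::-1],None,fx=4,fy=4))
P=pts(c);a=.241;Q=P[...,:2]-[.624,-.004];M=np.stack([Q@[np.cos(a),np.sin(a)],Q@[-np.sin(a),np.cos(a)],P[...,2]],-1)*1000
m=((c['depth']>0)&(M[...,2]>87)&(M[...,2]<97)&(M[...,0]>-85)&(M[...,0]<0)&(abs(M[...,1])<52)).astype(np.uint8)
nl,lab,st,ce=cv2.connectedComponentsWithStats(m)
for i in range(1,nl):
    if st[i,4]>15:print(st[i,4],ce[i].round(),cv2.minEnclosingCircle(M[lab==i][:,:2].astype(np.float32)),np.median(M[lab==i],0))
E
```

```text
time_s: 4.0
ee_pos: [0.5404, 0.0254, 0.0964]
eef_rot: [-3.14, -0.002, -0.546]
force: [-0.7, 1.6, -1.0]
grip_width: 0.0258
time_s: 4.42
ee_pos: [0.5589, 0.0141, 0.0964]
eef_rot: [-3.14, -0.002, -0.546]
force: [-0.6, 0.3, 0.9]
grip_width: 0.0259
time_s: 4.83
ee_pos: [0.5415, 0.0245, 0.0966]
eef_rot: [-3.139, -0.002, -0.546]
force: [0.3, 0.3, 1.2]
grip_width: 0.0259
173 [331. 204.] ((-39.29648208618164, 8.39367389678955), 27.907394409179688) [-38.98416783   7.98592596  91.13609355]
24 [342. 211.] ((-0.4286571145057678, 2.728534698486328), 35.607666015625) [-0.91790489  2.67048888 92.06993226]
```

View pics/scene3.png

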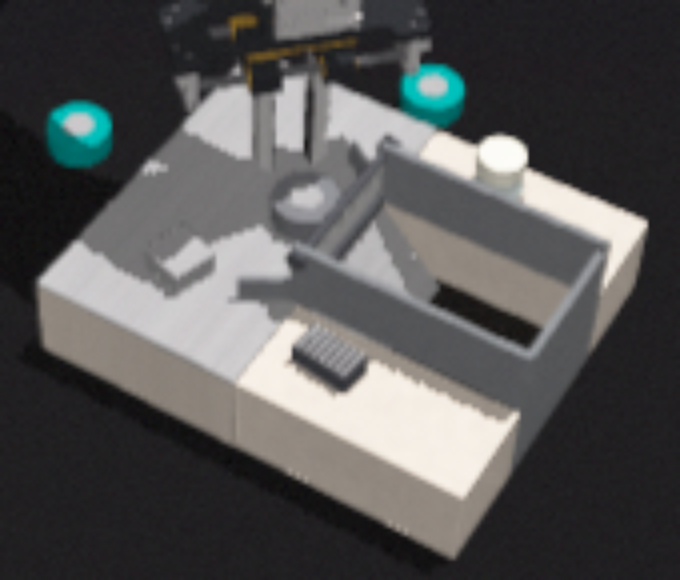

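The puck is at (−39, +8) in the mouth frame, and both the block and the flap are untouched. Next I back off, turn to the mouth yaw and line up behind it.

```bash
python3 -m creep '{"translation":[[-10,0,0],[-20,-5,0],[-20,-15,0],[-20,-25,0],[-18,-35,0]],"yaw":[0,0.12,0.24,0.36,0.48],"gripper":[184,184,184,184,184]}'
python3 -m creep '{"translation":[[1,-5,0],[1.5,-9.5,0],[1.5,-9.5,0],[1.5,-9.5,0],[1.5,-9.5,0]],"yaw":[0.12,0.24,0.307,0.307,0.307],"gripper":[184,184,184,184,184]}'
```

```text
time_s: 5.3
ee_pos: [0.5237, -0.0111, 0.0968]
eef_rot: [-3.139, -0.002, -0.06]
force: [0.9, 0.0, -0.3]
grip_width: 0.026
time_s: 5.72
ee_pos: [0.5253, -0.0206, 0.0969]
eef_rot: [-3.139, -0.002, 0.245]
force: [-1.2, -0.3, -0.0]
grip_width: 0.0263
```

```bash
python3 -m creep '{"translation":[[6,1.5,0],[12,3,0],[18,4.4,0],[23,5.6,0],[27,6.6,0]],"yaw":[-0.004,-0.004,-0.004,-0.004,-0.004],"gripper":[184,184,184,184,184]}'
python3 -m creep '{"translation":[[4,1,0],[8.4,2,0],[12.8,3.1,0],[17.2,4.2,0],[21.6,5.3,0]],"yaw":[0,0,0,0,0],"gripper":[184,184,184,184,184]}'
python3 -m creep '{"translation":[[4.4,1.1,0],[8.8,2.1,0],[13.2,3.2,0],[17.6,4.3,0],[22,5.4,0]],"yaw":[0,0,0,0,0],"gripper":[184,184,184,184,184]}'
python3 - <<'E'
from station import ctrl
import cv2,numpy as np
c=ctrl.camera("scene");b=(155,300,255,425)
cv2.imwrite("pics/scene4.png",cv2.resize(c["pixels"][b[0]:b[1],b[2]:b[3],::-1],None,fx=4,fy=4))
E
```

```text
time_s: 6.13
ee_pos: [0.553, -0.0137, 0.0968]
eef_rot: [-3.139, -0.003, 0.241]
force: [-0.5, -0.7, -0.5]
grip_width: 0.026
time_s: 6.55
ee_pos: [0.575, -0.0083, 0.0967]
eef_rot: [-3.139, -0.002, 0.24]
force: [-0.1, -0.8, -0.3]
grip_width: 0.026
time_s: 6.97
ee_pos: [0.5974, -0.0028, 0.0968]
eef_rot: [-3.139, -0.002, 0.241]
force: [-1.3, -0.7, 1.0]
grip_width: 0.0262
```

View pics/scene4.png

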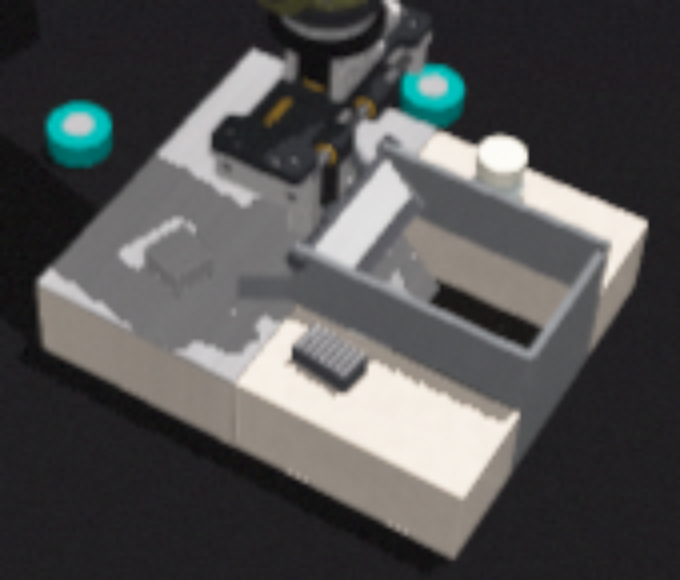

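The flap stands wide open at (370,220) with the puck in the mouth at about x = +4. The TCP is at x = −25.5, so I push 11 mm more, stopping short of the rod.

```bash
python3 -m creep '{"translation":[[3,0.7,0],[6,1.5,0],[9,2.2,0],[11,2.6,0],[11,2.6,0]],"yaw":[0,0,0,0,0],"gripper":[184,184,184,184,184]}'
python3 -m creep '{"translation":[[0,0,0],[0,0,0],[-7,-1.7,0],[-16,-3.9,0],[-28,-6.8,0]],"yaw":[0,0,0,0,0],"gripper":[184,184,184,184,184]}'
python3 -m creep '{"translation":[[-12,-3,0],[-24,-6,0],[-36,-9,0],[-48,-12,0],[-60,-14,0]],"yaw":[0,0,0,0,0],"gripper":[184,184,184,184,184]}'
python3 - <<'E'
from station import ctrl
import cv2,numpy as np
c=ctrl.camera("top");b=(105,240,260,390)
cv2.imwrite("pics/top5.png",cv2.resize(c["pixels"][b[0]:b[1],b[2]:b[3],::-1],None,fx=4,fy=4))
c=ctrl.camera("scene");b=(155,300,255,425)
cv2.imwrite("pics/scene5.png",cv2.resize(c["pixels"][b[0]:b[1],b[2]:b[3],::-1],None,fx=4,fy=4))
E
```

```text
time_s: 7.43
ee_pos: [0.6085, -0.0001, 0.0964]
eef_rot: [-3.139, -0.001, 0.241]
force: [-4.9, -0.5, 0.4]
grip_width: 0.0259
time_s: 7.85
ee_pos: [0.5801, -0.007, 0.0963]
eef_rot: [-3.139, -0.001, 0.241]
force: [1.2, 0.2, -0.7]
grip_width: 0.0261
time_s: 8.27
ee_pos: [0.5193, -0.0213, 0.0964]
eef_rot: [-3.139, -0.002, 0.241]
force: [-0.3, 0.3, -0.5]
grip_width: 0.0265
```

View pics/scene5.png

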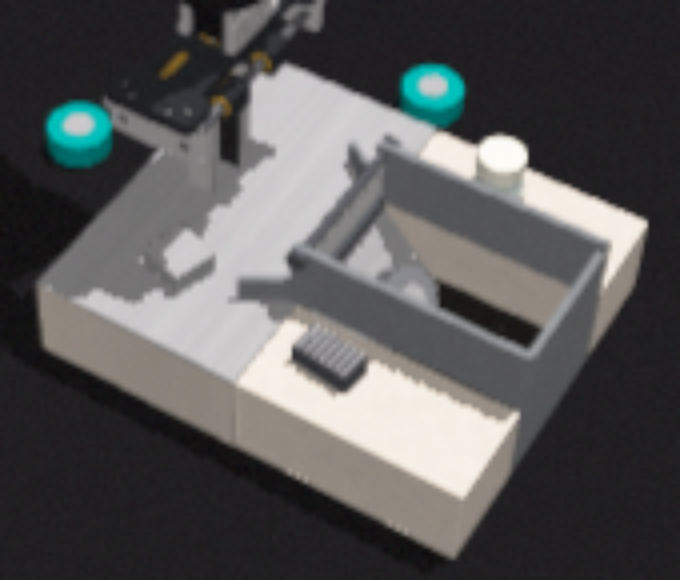

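The puck is through and visible inside at (415,285), the flap hangs shut and the sill is clear of the puck. I'll raise the fingers and check from above.

```bash
python3 -m creep '{"translation":[[-10,-3,15],[-20,-5,40],[-30,-8,70],[-40,-10,95],[-40,-10,95]],"yaw":[0,0,0,0,0],"gripper":[184,184,184,184,184]}'
python3 -m creep '{"translation":[[-30,0,5],[-50,0,5],[-60,0,5],[-60,0,5],[-60,0,5]],"yaw":[0,0,0,0,0],"gripper":[184,184,184,184,184]}'
python3 - <<'E'
from station import ctrl
import cv2,numpy as np
from h import *
for k in range(2):
  for n in("top","scene"):
    c=ctrl.camera(n);P=pts(c);a=.241;Q=P[...,:2]-[.624,-.004];M=np.stack([Q@[np.cos(a),np.sin(a)],Q@[-np.sin(a),np.cos(a)],P[...,2]-.07],-1)*1000
    m=((c['depth']>0)&(M[...,0]>8)&(M[...,0]<160)&(abs(M[...,1])<50)&(M[...,2]<-10)).astype(np.uint8)
    # puck: above ramp surface / floor
    h=M[...,2]-np.maximum(-60,-np.tan(np.radians(48))*M[...,0]);q=M[(m>0)&(h>12)]
    print(n,len(q),q.mean(0).round(1) if len(q) else'',q.min(0).round(),q.max(0).round())
    r=(c['depth']>0)&(abs(M[...,0]+84)<28)&(abs(M[...,1]+77)<28)&(M[...,2]>14);print(' block',M[r].mean(0).round(1),r.sum())
c=ctrl.camera("top");b=(105,240,260,390)
cv2.imwrite("pics/top6.png",cv2.resize(c["pixels"][b[0]:b[1],b[2]:b[3],::-1],None,fx=4,fy=4))
E
```

```text
time_s: 8.78
ee_pos: [0.48, -0.0316, 0.1965]
eef_rot: [3.141, -0.008, 0.24]
force: [0.0, -0.3, 0.6]
grip_width: 0.0257
time_s: 9.2
ee_pos: [0.4207, -0.0316, 0.2016]
eef_rot: [3.141, -0.009, 0.24]
force: [0.3, 0.3, 0.8]
grip_width: 0.0263
top 127 [ 49.2   7.2 -25.2] [ 30. -17. -47.] [ 72.  32. -10.]
 block [-84.6 -76.   19.4] 102
scene 79 [ 48.5  15.8 -23.8] [ 29.  -1. -42.] [ 66.  31. -10.]
 block [-84.5 -80.   18.8] 145
top 124 [ 49.    7.5 -25.1] [ 28. -16. -45.] [ 70.  31. -11.]
 block [-84.1 -76.   19.2] 115
scene 82 [ 48.   15.4 -23.4] [ 30.  -2. -41.] [ 66.  32. -10.]
 block [-85.4 -79.7  18.6] 139
```

View pics/top6.png

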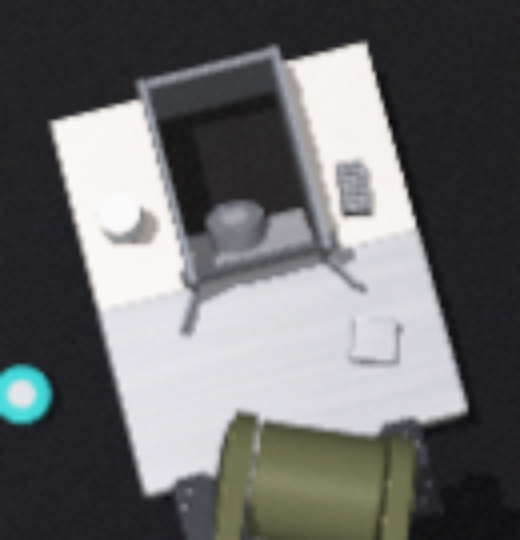

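The puck rests on the ramp foot, centre at about x = +41, y = +7, z = −33 mm, and did not change between readings. The flap is shut and the block, jar and jaw are in place.

```bash
python3 -c "
from station import ctrl
print(ctrl.hand_in(),ctrl.get_obs()['time_s'])"
```

```text
the job is handed in; nothing more can be done
the job is handed in; nothing more can be done
```

The puck went through the flap and into the box, and I handed the job in at about 9.5 s of robot time. `hand_in()` gives no verdict, so success rests on my own checks.

I pushed the puck with the two fingertips held about 26 mm apart. The first push was diagonal, to the middle line. The second was straight along the sill, through the flap and down the ramp. Then I drew the fingers back and raised them clear.

**Last checks, in the mouth frame:**
- **Puck:** it lies tilted on the foot of the ramp, centre at about (+41, +7, −33) mm. It was unchanged over repeated readings about 0.1 s apart.
- **Flap:** it looks shut in both views; I did not measure its angle.
- **Block:** at (−84, −77) mm before the push and about (−85, −76) after from the top camera. The scene camera read y ≈ −80 mm, an offset it already showed at the start.
- **Jar and jaw:** unmoved by eye. The mug, wrench, screwdriver and grey tray were outside the last crops and I did not re-measure them; the arm passed well above the bench.
- **Forces:** the highest I read at the end of a move was about 5 N, during the last push. I did not see the force between readings.

The two cameras disagreed on the puck's y position (7 mm from the top view, 15 mm from the scene view). The scene view sees only part of the puck over the cheek, so I trusted the top one.

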